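Unlatch the stirrer key left down

ROBOT

A 6-joint arm with a two-finger parallel gripper is mounted at the origin on a cart in front of the work surface, level with it; the furniture and walls round the work are solid. World frame = base frame: x ahead of the robot, y to its left, z up, the work surface at z = 0. Lengths are in m, angles in rad, forces in N, time in s.
With the tool pointing down it reaches from about 0.375 to 0.925 m from the base axis. Payload 5.7 kg.
Tool frame: the origin (TCP) lies on the centre line of the jaws, within the pads' length; the fingertips stand finger_overhang ahead of it and the grasp point (between the pads) lies 3 mm ahead of it (finger_overhang is the distance from the TCP to the fingertips, in m); z points along the fingers, y is the direction in which the jaws open and shut (so a half turn about z gives the same grasp; the last joint's range is limited). The gripper opens to 88 mm and grips with 3 to 60 N. Pads are 20 mm wide; open, the fingers measure 115 mm over their backs; the gripper's body (75 mm by 178 mm) begins 61 mm behind the grasp point.
Start: joints at [-1.306, 0.359, 1.51, -0, 1.272, -0.115], TCP at [0.222, -0.557, 0.245] pointing down, gripper open.
Joint ranges: [-2.97, 2.97], [-1.01, 2.36], [0.21, 2.38], [-0.96, 4.11], [0.2, 2.71], [-2.98, 2.98]. Speed limits (rad/s): [2.39, 2.39, 3.14, 3.14, 3.14, 3.14].

INTERFACE

Orientations are given as a unit quaternion [w, x, y, z].
In Python, from plant import read_state, grab_frame, camera_params, finish_job, search_frame, tip_of, finger_overhang gives the robot as it stands.
- The arm moves only by the tool send_rows, never from a script. Its argument "plan" is a list of rows, each a list of 7 numbers: the turn, a rotation vector about the tool's x, y, z in rad, then the shift along the tool's x, y, z in mm, then the finger opening in mm, from 0 to 87.8. In form: [[rx, ry, rz, tx, ty, tz, grip], ...]. A call has 1 to 10 rows; each row shifts and turns the pose as measured when the row begins, along the tool's axes as they then stand; what a row does not reach is not made up. A row lasts 1/12 s, in which the tool goes at most 41.7 mm and 7.16 degrees, less where a joint would pass 70% of its speed; a pose out of reach is approached as far as the arm can. A call with a gripper value outside its range is refused whole. The fingers move at their own pace and stop on an object; "grip_force" is the grip in N (left out, the last holds). Time passes only in rows, so rows that do not move let the fingers close. It gives the time, the measured TCP pose, the force and the opening at its end, in the units of the state.
- read_state(): the state, without advancing time (a new reading comes with each control period).
- grab_frame(name): name is "scene" or "side" or "wrist"; returns (picture, depth): 480x640x3 uint8, red, green, blue; 480x640 float32, m along the optical axis (not along the pixel's ray), 0 where there is no reading.
- camera_params(name): a dict with "fx", "fy", "cx", "cy" (pixels), "origin" and "attitude" of the camera in the world; the wrist camera has in their place "tool_from_camera" (4x4, takes a point from camera to tool coordinates, whose origin is the TCP and whose axes are the flange's). Camera axes: x right, y down, z forward; pixel columns grow to the right and rows downward; lengths in m; the calibration is good to about 2 mm. The wrist camera is an equidistant fisheye: a pixel r from the principal point sees the ray r / f radians off the axis. A picture is of the moment at which its call begins: read the wrist's pose just before it. camera_params takes no time and is no camera call.
- finish_job(): hands the job in, once; it reports no verdict.
Trained networks look in the newest picture that a camera, given by its name, has taken for a name from the list of things; names that differ only in an ending like _2 or _b are one class to them, and where a whole thing is asked for, a point or a joint stands for the part that bears it (a point fixed in the world has none). Each returns a list of dicts, best first, with "p" (0 to 1); they miss things now and then, are a little off and sometimes report something else, mostly with a low value. They report only what shows in the picture. A call takes as long as a camera call.
- search_frame(name, camera): "rect" ([centre column, centre row, width, height] in pixels, round what is visible of it).
- tip_of(name, camera): "centre" ([row, column] in pixels: a listed point, or the origin of a listed thing).
The state is a dict: "t": time; "joint_positions": joint angles; "qvel": joint speeds; "tau": joint torques, N m; "position": TCP position; "tcp_rot": TCP orientation; "ft_force": force on the tool from outside, world axes, zero at the start; "ft_torque": the same for the moment, N m; "width": finger opening in m.
Only numpy, scipy, OpenCV 4.12 (cv2) and the standard library are available. Lean on these libraries where they do the work, as an engineer would, in place of code of your own. Each camera call takes 0.05 s, during which the arm holds its last target. There are 200 camera calls.

TASK

Before the white four-place stirrer gets its power back, all four of its keys must stand up, but one is still latched down and the caps are hard to tell apart by eye. With the fingertips, tap each key lightly in turn from left to right to feel which one it is, then press that one home and let it spring up. Do not push any of the raised keys down or disturb the cups, bottles and other things around, and pick nothing up.

Things in the scene. Friction and masses are not known exactly. Their poses are not given: they have to be found in the camera images.
- stirrer: white four-place stirrer, 140 (x) x 270 (y) x 46 mm, fixed; origin under its centre on the worktop, x from front edge to back, y left, z up. At the back of its flat deck four round steel stations, 56 mm wide, two with a sample cup; along the front edge a key before each station: key centres at x = -44 mm, y = +93, +31, -31, -93 mm, left to right as seen from the robot
- key_a: one of four identical grey push-push keys: cap 24 x 24 mm with a flat top, in a black bezel 34 x 34 mm that stands 4 mm above the deck; origin at the centre of the cap's top, z up. Which key sits in which place, and in which place the latched one is, differs from start to start
- key_b: another of the four keys, origin as key_a. Heights of a cap's top above the worktop: 64 mm raised, about 59.3 mm latched, 54.4 mm pressed home against its stop (9.6 mm of travel). Exactly one key is latched at the start
- key_c: another of the four keys, origin as key_a. All slide straight down on a spring: a raised key begins to move at 2.5 N, the force grows by about 0.3 N per mm to 5.5 N just before the stop; a latched key stays put under a touch and begins to give at about 3 to 4 N
- key_d: another of the four keys, origin as key_a. A latched key pressed home to its stop and let go is unlatched and springs up by itself; short of the last millimetre it stays latched. A raised key pressed home and let go latches
- red_cup: sample cup with red lid, 52 mm wide, 64 mm high, standing on a station of the stirrer; origin under its centre
- white_cup: sample cup with white lid, same size, on another station; origin under its centre
- reagent_bottle: grey round bottle with grey cap, 58 mm wide, 105 mm high, to the left of the stirrer; origin under its centre
- oil_dropper: small white dropper bottle, 27 mm wide, 74 mm high, left of the stirrer; origin under its centre
- slide_box: blue slide box, 92 x 170 x 39 mm, right of the stirrer; origin under its centre
- stain_bottle_1: amber bottle with black cap, 45 mm wide, 90 mm high, on the right; origin under its centre
- stain_bottle_2: another such amber bottle beside it

How it is judged:
By the outcome, as a careful person would: the job done as asked, in the order asked, and still so for the second after the job is handed in, with the robot touching nothing.
It also fails if it takes over 56 s, if anything falls off the work surface, if the arm or the gripper's body presses on something with over 40 N, if the wrist force passes 120 N, or if a joint passes its speed limit or range.

## Working session

There is one attempt and no reset: what is moved stays moved. The work goes in short steps, Python scripts to look and compute and a tool call to move; the robot and the scene stay as the last step left them, time stands still between calls to the robot, and variables do not carry over. Pictures are saved under pics/ and viewed, about 8 in all and at most 12, crops included, and the job is handed in when it is done.

Besides the shell and the picture viewer there is one more tool, called as name(argument=value, ...) on one line, values as JSON. send_rows: Moves the arm, as the interface text tells. Its arguments: {"type":"object","properties":{"plan":{"type":"array","items":{"type":"array","items":{"type":"number"}}},"grip_force":{"type":"number"}},"required":["plan"]}

```bash
mkdir -p pics
cat > h.py <<'E'
import numpy as np, cv2
from scipy.spatial.transform import Rotation as R
from plant import *
def mat(a):
    a=np.array(a,float)
    return a if a.shape==(3,3) else R.from_quat(a[[1,2,3,0]]).as_matrix()
def px2w(cam,u,v,z):
    p=camera_params(cam); d=mat(p["attitude"])@np.array([(u-p["cx"])/p["fx"],(v-p["cy"])/p["fy"],1]); o=np.array(p["origin"])
    return o+d*(z-o[2])/d[2]
def w2px(cam,P):
    p=camera_params(cam); c=(np.atleast_2d(P)-np.array(p["origin"]))@mat(p["attitude"])
    return np.c_[c[:,0]/c[:,2]*p["fx"]+p["cx"],c[:,1]/c[:,2]*p["fy"]+p["cy"]]
E
python3 - <<'E'
from h import *
s=read_state();print(s,finger_overhang)
for c in("scene","side"):
    im,d=grab_frame(c);cv2.imwrite(f"pics/{c}0.png",im[:,:,::-1]);np.save(f"{c}_d.npy",d);np.save(f"{c}_i.npy",im);print(camera_params(c))
    for n in("stirrer","key_a"):
        for r in search_frame(n,c)[:5]:print(c,n,r)
        for r in tip_of(n,c)[:5]:
            v,u=r["centre"];print(c,n,r,px2w(c,u,v,.062 if n=="key_a" else 0).round(4))
E
```

```text
{'t': 0.0, 'joint_positions': array([-1.30609001e+00,  3.59438687e-01,  1.51145022e+00, -5.39135356e-06,
        1.27248480e+00, -1.15096752e-01]), 'qvel': array([-0.00019955, -0.00159087, -0.00029346,  0.00059171,  0.00099141,
       -0.0009706 ]), 'tau': array([ 1.38788655e-03, -5.15371227e+01, -2.70730126e+01,  6.75471663e-02,
        3.49378434e-02, -1.45964104e-04]), 'position': array([ 0.22226215, -0.55660587,  0.24384227]), 'tcp_rot': array([-8.87839839e-04,  9.82022287e-01,  1.88762907e-01, -6.91219625e-05]), 'ft_force': array([ 0.00300423, -0.57374836, -0.31915254]), 'ft_torque': array([-0.00773123,  0.01232507,  0.02209429]), 'width': 0.08846843252287101} 0.022
{'fx': 444.81556704803626, 'fy': 444.81556704803626, 'cx': 319.6747070694991, 'cy': 233.0016861093245, 'origin': array([-0.25044364, -0.62984596,  0.49683326]), 'attitude': array([-0.47761626,  0.73650504, -0.40165297,  0.26099412])}
scene stirrer {'rect': [275.8, 247.0, 122.9, 53.8], 'p': 0.92}
scene stirrer {'centre': [253.5, 276.8], 'p': 0.91} [ 0.5232 -0.0059  0.    ]
scene stirrer {'centre': [244.4, 303.6], 'p':
[... 722 characters left out ...]
4, 95.7], 'p': 0.69}
side stirrer {'centre': [282.3, 289.1], 'p': 0.9} [ 0.5292 -0.0092  0.    ]
side key_a {'rect': [330.2, 242.1, 16.3, 11.7], 'p': 0.7}
side key_a {'rect': [287.6, 288.6, 19.4, 13.3], 'p': 0.58}
side key_a {'rect': [301.1, 273.6, 15.1, 11.2], 'p': 0.57}
side key_a {'rect': [317.4, 255.6, 17.6, 14.0], 'p': 0.51}
side key_a {'centre': [270.0, 305.5], 'p': 0.72} [0.4673 0.0196 0.062 ]
side key_a {'centre': [255.7, 286.1], 'p': 0.62} [ 0.5307 -0.0053  0.062 ]
side key_a {'centre': [250.1, 316.4], 'p': 0.52} [ 0.4938 -0.056   0.062 ]
side key_a {'centre': [241.1, 328.9], 'p': 0.48} [ 0.494  -0.1021  0.062 ]
side key_a {'centre': [284.0, 286.0], 'p': 0.46} [0.4683 0.0785 0.062 ]
```

Run:
```python
import cv2,numpy as np
a=cv2.imread("pics/scene0.png");b=cv2.imread("pics/side0.png")
a=cv2.resize(a[170:320,180:380],(800,600)[:2],interpolation=cv2.INTER_CUBIC)
b=cv2.resize(b[190:370,190:430],(800,600),interpolation=cv2.INTER_CUBIC)
cv2.imwrite("pics/b.png",b);
from h import *
for u,v in((330.2,242.1),(287.6,288.6),(301.1,273.6),(317.4,255.6)):print(px2w("side",u,v,.062).round(4))
```

```text
[ 0.4894 -0.0998  0.062 ]
[0.4568 0.0892 0.062 ]
[0.4666 0.0347 0.062 ]
[ 0.4796 -0.0382  0.062 ]
```

View pics/scene0.png

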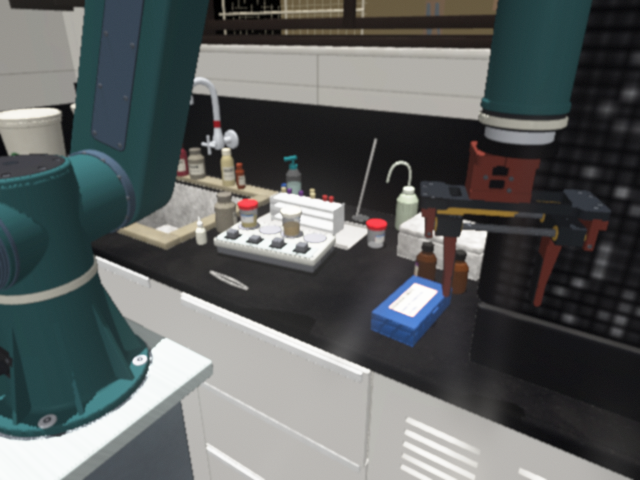

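View pics/b.png

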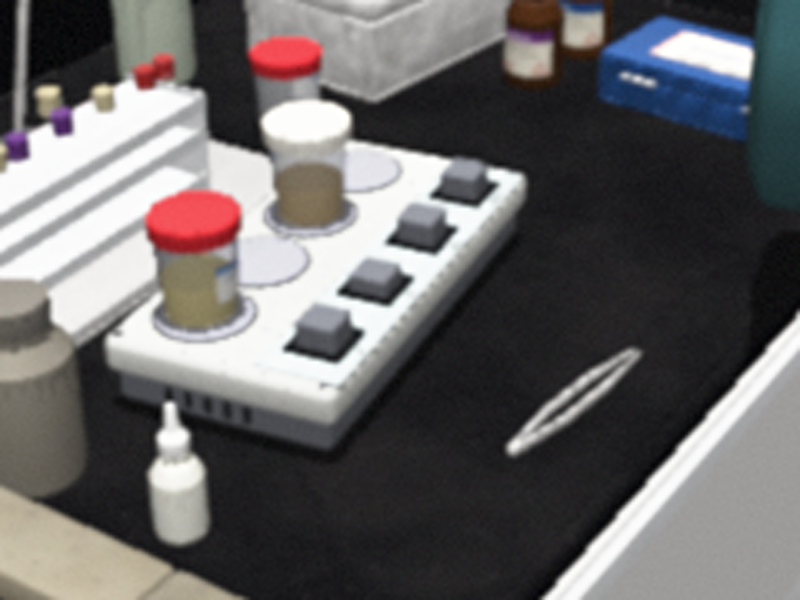

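The side view shows four grey keys in a row, left to right at crop (325,330), (375,280), (422,228) and (465,182). The second from the left looks lower. The red and white cups stand behind them. I'll approach with closed fingers and touch the keys in order.

send_rows(plan=[[0,0,0,26,-27,0,0],[0,0,0,26,-27,0,0],[0,0,0,26,-27,0,0],[0,0,0,26,-27,0,0],[0,0,0,26,-27,0,0],[0,0,0,26,-27,0,0],[0,0,0,26,-27,0,0],[0,0,0,26,-27,0,0]], grip_force=20)

```text
t: 1.17
position: [0.3375, -0.2784, 0.2434]
tcp_rot: [0.004, 0.983, 0.183, 0.0]
ft_force: [1.0, -0.3, 0.4]
width: 0.0381
```

send_rows(plan=[[0,0,0,26,-27,0,0],[0,0,0,26,-27,0,0],[0,0,0,26,-27,0,0],[0,0,0,26,-27,0,0],[0,0,0,26,-27,0,0],[0,0,0,26,-27,0,0],[0,0,0,0,0,0,0]])

```text
t: 1.75
position: [0.4289, -0.0553, 0.2441]
tcp_rot: [0.005, 0.983, 0.185, 0.004]
ft_force: [-0.1, 0.0, -0.1]
width: 0.0004
```

```bash
cat >> h.py <<'E'
def wrist(u,v,z,s):
    p=camera_params("wrist");T=np.array(p["tool_from_camera"]);x=np.array([u-p["cx"],v-p["cy"]])/p["fx"];r=np.hypot(*x)
    d=np.r_[x/r*np.sin(r),np.cos(r)];Rw=mat(s["tcp_rot"]);o=s["position"]+Rw@T[:3,3];d=Rw@T[:3,:3]@d
    return o+d*(z-o[2])/d[2]
E
python3 - <<'E'
from h import *
s=read_state();im,d=grab_frame("wrist");cv2.imwrite("pics/w1.png",im[:,:,::-1]);print(s["position"],s["tcp_rot"],camera_params("wrist"))
for r in search_frame("key_a","wrist")[:6]:print(r,wrist(*r["rect"][:2],.06,s).round(4))
for r in tip_of("key_a","wrist")[:6]:print(r,wrist(*r["centre"][::-1],.064,s).round(4))
for r in tip_of("stirrer","wrist")[:2]:print(r,wrist(*r["centre"][::-1],0,s).round(4))
for r in tip_of("stirrer","side")[:2]:print(r)
E
```

```text
[ 0.42892103 -0.05532174  0.24408679] [0.00505039 0.98279763 0.18457759 0.00379896] {'fx': 371.64829954431775, 'fy': 371.64829954431775, 'cx': 319.96448449560506, 'cy': 242.26068040740307, 'tool_from_camera': array([[ 6.40199201e-04, -9.65472878e-01, -2.60502806e-01,
         7.01047518e-02],
       [ 9.99999752e-01,  5.42029731e-04,  4.48686293e-04,
        -4.34233722e-04],
       [-2.91994180e-04, -2.60503029e-01,  9.65472986e-01,
        -1.40218718e-01],
       [ 0.00000000e+00,  0.00000000e+00,  0.00000000e+00,
         1.00000000e+00]])}
{'rect': [321.6, 161.9, 36.5, 30.7], 'p': 0.9} [ 0.482  -0.0381  0.06  ]
{'rect': [393.0, 175.9, 31.7, 32.1], 'p': 0.85} [ 0.4942 -0.1011  0.06  ]
{'rect': [257.2, 149.3, 38.3, 31.0], 'p': 0.81} [0.4726 0.0185 0.06  ]
{'rect': [190.2, 136.3, 31.6, 30.6], 'p': 0.79} [0.4638 0.0809 0.06  ]
{'centre': [172.7, 391.5], 'p': 0.92} [ 0.4963 -0.0979  0.064 ]
{'centre': [160.3, 320.0], 'p': 0.9} [ 0.483  -0.0362  0.064 ]
{'centre': [136.3, 188.7], 'p': 0.7} [0.4637 0.0809 0.064 ]
{'centre': [148.7, 250.4], 'p': 0.58} [0.4714 0.0237 0.064 ]
{'centre': [83.9, 338.5], 'p': 0.2} [ 0.5507 -0.0266  0.064 ]
{'centre': [22.8, 145.3], 'p': 0.19} [0.5528 0.1647 0.064 ]
{'centre': [110.8, 300.7], 'p': 0.68} [ 0.5218 -0.0007  0.    ]
{'centre': [161.1, 320.6], 'p': 0.6} [ 0.4805 -0.0386  0.    ]
{'centre': [282.3, 289.1], 'p': 0.9}
```

View pics/w1.png

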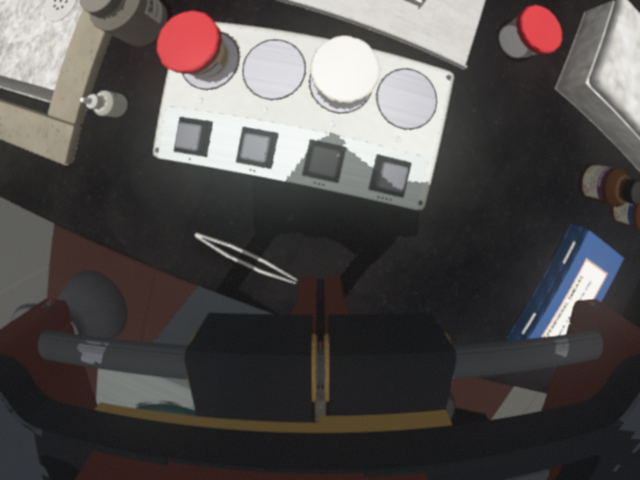

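The wrist view shows keys at (190,136), (257,149), (322,162) and (393,176), which agrees with the fitted line. I'll move above the leftmost key and align.

send_rows(plan=[[0,0,0,16.3,-23.4,0,0],[0,0,0,16.3,-23.4,0,0],[0,0,0,16.3,-23.4,0,0],[0,0,0,16.3,-23.4,0,0],[0,0,0,16.3,-23.4,0,0],[0,0,0.1,0,0,10,0],[0,0,0.1,0,0,20,0],[0,0,0,0,0,30,0],[0,0,0,0,0,20,0],[0,0,0,0,0,0,0]])

```text
t: 2.83
position: [0.4684, 0.0616, 0.1619]
tcp_rot: [0.008, 0.998, 0.06, 0.007]
ft_force: [-1.1, 0.1, -0.6]
width: 0.0002
```

```bash
cat > st.py <<'E'
from h import *
s=read_state();M=mat(s["tcp_rot"]);print(s["t"],s["position"].round(4),s["ft_force"].round(2),"rotvec of M^T*down",M.round(3).tolist())
K=np.array([[.4625,.0831],[.4731,.0220],[.4837,-.0390],[.4943,-.1001]])
tip=s["position"]+M[:,2]*finger_overhang
print("tip",tip.round(4))
for k in K:print(((M.T@(np.r_[k,.064]-tip))*1e3).round(1))
yd=np.array([-.171,.985,0]);print("fix rot (tool)",(M.T@(np.cross(M[:,2],[0,0,-1])+np.cross(M[:,1],-yd)*np.array([0,0,1]))).round(4))
E
python3 st.py
```

```text
2.8333 [0.4684 0.0616 0.1619] [-1.14  0.15 -0.62] rotvec of M^T*down [[0.993, 0.12, 0.015], [0.12, -0.993, -0.015], [0.013, 0.017, -1.0]]
tip [0.4688 0.0613 0.1399]
[ -4.6 -23.7  75.5]
[-1.4 38.2 76.6]
[  1.8 100.   77.7]
[  4.9 161.9  78.8]
fix rot (tool) [ 0.0178 -0.0119 -0.0513]
```

send_rows(plan=[[0.017,-0.012,-0.05,0,0,0,0],[0,0,0,-3,-12,15,0],[0,0,0,-3,-12,15,0],[0,0,0,0,0,15,0],[0,0,0,0,0,0,0]])

```text
t: 3.25
position: [0.4608, 0.0765, 0.1186]
tcp_rot: [0.0, 0.997, 0.08, 0.001]
ft_force: [-0.3, -0.4, 0.7]
width: 0.0005
```

```bash
python3 st.py
```

```text
3.25 [0.4608 0.0765 0.1186] [-0.3  -0.35  0.69] rotvec of M^T*down [[0.987, 0.159, 0.001], [0.159, -0.987, -0.001], [0.001, 0.001, -1.0]]
tip [0.4608 0.0764 0.0966]
[ 2.7 -6.3 32.6]
[ 3.5 55.7 32.6]
[  4.2 117.6  32.7]
[  5.  179.6  32.8]
fix rot (tool) [ 0.001  -0.0012 -0.0123]
```

send_rows(plan=[[0,0,-0.01,2.7,-7,12,0],[0,0,0,0,0,12,0],[0,0,0,0,0,0,0],[0,0,0,0,0,0,0]])

```text
t: 3.58
position: [0.4658, 0.0794, 0.0983]
tcp_rot: [0.001, 0.997, 0.081, 0.003]
ft_force: [0.3, 0.1, -0.3]
width: 0.0001
```

```bash
python3 st.py
```

```text
3.5833 [0.4658 0.0794 0.0983] [ 0.34  0.1  -0.34] rotvec of M^T*down [[0.987, 0.162, 0.005], [0.162, -0.987, -0.001], [0.005, 0.002, -1.0]]
tip [0.4659 0.0794 0.0763]
[-2.8 -4.3 12.3]
[-2.3 57.7 12.4]
[ -1.7 119.7  12.6]
[ -1.2 181.7  12.7]
fix rot (tool) [ 0.0023 -0.0049 -0.0088]
```

send_rows(plan=[[0,0,0,-2,-4,3,0],[0,0,0,-1,-1,3,0],[0,0,0,0,0,0,0],[0,0,0,0,0,0,0]])

```text
t: 3.92
position: [0.4641, 0.0826, 0.0953]
tcp_rot: [0.001, 0.997, 0.08, 0.005]
ft_force: [-0.2, -0.3, -0.4]
width: 0.0002
```

```bash
python3 st.py
python3 - <<'E'
from h import *
s=read_state();im,d=grab_frame("wrist");cv2.imwrite("pics/w2.png",cv2.resize(im[60:360,120:520,::-1],(800,600)))
for r in tip_of("key_a","wrist")[:6]:print(r,wrist(*r["centre"][::-1],.064,s).round(4))
E
```

```text
3.9167 [0.4641 0.0826 0.0953] [-0.16 -0.32 -0.43] rotvec of M^T*down [[0.987, 0.159, 0.01], [0.16, -0.987, -0.001], [0.01, 0.003, -1.0]]
tip [0.4643 0.0826 0.0733]
[-1.8 -0.8  9.3]
[-1.1 61.2  9.5]
[ -0.4 123.1   9.7]
[  0.4 185.1   9.9]
fix rot (tool) [ 0.0031 -0.0097 -0.0117]
{'centre': [284.0, 435.6], 'p': 0.97} [0.4754 0.0244 0.064 ]
{'centre': [277.5, 612.0], 'p': 0.9} [ 0.4945 -0.1001  0.064 ]
{'centre': [289.4, 320.4], 'p': 0.89} [0.4639 0.0824 0.064 ]
{'centre': [286.5, 533.9], 'p': 0.66} [ 0.4816 -0.0367  0.064 ]
```

View pics/w2.png

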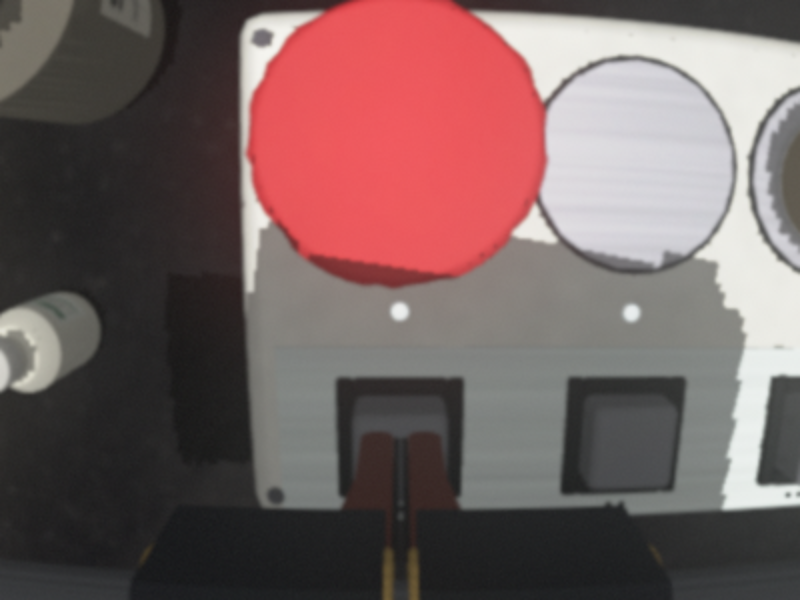

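The fingers are centred over key 1 at crop (400,430), and the red cup is clear of them. I'll lower gently.

send_rows(plan=[[0,0.01,0,-1,-0.5,4,0],[0,0,0,0,0,2,0],[0,0,0,0,0,0,0]])

```text
t: 4.27
position: [0.4633, 0.0832, 0.0891]
tcp_rot: [0.001, 0.997, 0.08, 0.011]
ft_force: [0.6, -0.2, -0.4]
width: 0.001
```

send_rows(plan=[[0,0,0,0,0,1,0],[0,0,0,0,0,0,0]])

```text
t: 4.43
position: [0.4629, 0.0832, 0.0877]
tcp_rot: [0.001, 0.997, 0.08, 0.01]
ft_force: [0.1, -0.1, 0.5]
width: 0.0005
```

send_rows(plan=[[0,0,0,0,0,1,0]])

```text
t: 4.52
position: [0.4629, 0.0833, 0.0867]
tcp_rot: [0.001, 0.997, 0.08, 0.01]
ft_force: [0.5, 0.8, -0.2]
width: 0.0004
```

send_rows(plan=[[0,-0.02,0,0,0,0,0],[0,0,0,0,0,0,0]])

```text
t: 4.68
position: [0.4633, 0.0833, 0.0866]
tcp_rot: [0.002, 0.997, 0.08, 0.001]
ft_force: [-0.7, 0.0, 0.2]
width: 0.0009
```

send_rows(plan=[[0,0,0,0,0,0.5,0]])

```text
t: 4.77
position: [0.4633, 0.0833, 0.0861]
tcp_rot: [0.002, 0.997, 0.08, 0.001]
ft_force: [-2.4, 0.4, 2.9]
width: 0.0003
```

send_rows(plan=[[0,0,0,0,0,0.5,0]])

```text
t: 4.85
position: [0.4632, 0.0833, 0.0856]
tcp_rot: [0.001, 0.997, 0.08, 0.001]
ft_force: [-0.6, 0.1, 3.0]
width: 0.0003
```

Key 1 makes contact at tip height 64 mm with about 3 N, so it is raised. Next, lift and move to key 2.

send_rows(plan=[[0,0,0,0,0,-6,0],[0,0,0,0,0,-6,0],[0,0,0,0.5,31,0,0],[0,0,0,0.5,31,0,0],[0,0,0,0,0,0,0],[0,0,0,0,0,0,0]])

```text
t: 5.35
position: [0.4747, 0.0213, 0.1005]
tcp_rot: [0.002, 0.997, 0.082, 0.002]
ft_force: [-0.7, -0.6, 0.2]
width: 0.0005
```

```bash
python3 st.py
```

```text
5.35 [0.4747 0.0213 0.1005] [-0.69 -0.65  0.17] rotvec of M^T*down [[0.987, 0.163, 0.004], [0.163, -0.987, -0.003], [0.004, 0.003, -1.0]]
tip [0.4748 0.0212 0.0785]
[ -2.1 -63.1  14.3]
[-1.7 -1.1 14.5]
[-1.2 60.8 14.7]
[ -0.7 122.8  14.9]
fix rot (tool) [ 0.0035 -0.004  -0.0079]
```

send_rows(plan=[[0,0,0,-1,-1.5,6,0],[0,0,0,0,0,5,0],[0,0,0,0,0,0,0],[0,0,0,0,0,0,0]])

```text
t: 5.68
position: [0.4727, 0.0245, 0.0891]
tcp_rot: [0.001, 0.997, 0.082, 0.002]
ft_force: [0.1, 0.3, 0.1]
width: 0.0003
```

send_rows(plan=[[0,0,0,0,0,0.5,0]])

```text
t: 5.77
position: [0.4723, 0.0251, 0.0883]
tcp_rot: [0.001, 0.997, 0.082, 0.002]
ft_force: [-0.1, 0.7, 0.4]
width: 0.0004
```

send_rows(plan=[[0,0,0,0.5,1.5,1,0],[0,0,0,0,0,0,0]])

```text
t: 5.93
position: [0.4726, 0.0246, 0.0869]
tcp_rot: [0.001, 0.997, 0.083, 0.001]
ft_force: [0.5, -0.2, -0.0]
width: 0.0006
```

send_rows(plan=[[0,0,0,0,0,0.5,0]])

```text
t: 6.02
position: [0.4726, 0.0248, 0.0864]
tcp_rot: [0.001, 0.997, 0.083, 0.001]
ft_force: [-0.4, 0.1, 0.8]
width: 0.0003
```

send_rows(plan=[[0,0,0,0,0,0.5,0]])

```text
t: 6.1
position: [0.4726, 0.0248, 0.0859]
tcp_rot: [0.001, 0.997, 0.083, 0.001]
ft_force: [-0.3, -0.9, -0.5]
width: 0.0007
```

send_rows(plan=[[0,0,0,0,0,0.5,0]])

```text
t: 6.18
position: [0.4727, 0.0249, 0.0854]
tcp_rot: [0.001, 0.997, 0.083, 0.002]
ft_force: [-0.0, 0.8, -0.1]
width: 0.0007
```

There is no contact at the raised height, so key 2 looks like the latched one. I'll go on down to touch it.

send_rows(plan=[[0,0,0,0.2,1,1,0],[0,0,0,0.2,1,1,0]])

```text
t: 6.35
position: [0.4736, 0.0229, 0.0834]
tcp_rot: [0.001, 0.997, 0.084, 0.002]
ft_force: [-0.2, -0.7, 0.2]
width: 0.0006
```

send_rows(plan=[[0,0,0,0,0,1,0]])

```text
t: 6.43
position: [0.4738, 0.0227, 0.0823]
tcp_rot: [0.001, 0.997, 0.083, 0.002]
ft_force: [-0.6, 0.3, -0.1]
width: 0.0003
```

send_rows(plan=[[0,0,0,0,0,0.5,0]])

```text
t: 6.52
position: [0.4737, 0.0226, 0.0817]
tcp_rot: [0.001, 0.997, 0.083, 0.002]
ft_force: [-1.9, 0.8, 1.7]
width: 0.0003
```

send_rows(plan=[[0,0,0,0,0,0.4,0]])

```text
t: 6.6
position: [0.4737, 0.0227, 0.0813]
tcp_rot: [0.001, 0.997, 0.083, 0.002]
ft_force: [-0.0, 1.5, 4.2]
width: 0.0004
```

Key 2 makes contact at tip height about 59.5 mm, so it is latched. The task says to tap each key in turn, so I'll tap 3 and 4 before pressing it.

send_rows(plan=[[0,0,0,0,0,-8,0],[0,0,0,0,0,-8,0],[0,0,0,0.5,31,0,0],[0,0,0,0.5,31,0,0],[0,0,0,0,0,0,0],[0,0,0,0,0,0,0]])

```text
t: 7.1
position: [0.4861, -0.0397, 0.1014]
tcp_rot: [0.001, 0.996, 0.085, 0.003]
ft_force: [-1.0, -0.2, -0.6]
width: 0.0005
```

```bash
python3 st.py
```

```text
7.1 [ 0.4861 -0.0397  0.1014] [-1.01 -0.18 -0.57] rotvec of M^T*down [[0.986, 0.169, 0.006], [0.169, -0.986, -0.002], [0.005, 0.003, -1.0]]
tip [ 0.4863 -0.0397  0.0794]
[  -2.8 -125.1   15. ]
[ -2.7 -63.1  15.2]
[-2.5 -1.2 15.4]
[-2.3 60.8 15.6]
fix rot (tool) [ 0.0033 -0.0053 -0.0025]
```

send_rows(plan=[[0,-0.005,0,-1,0,6,0],[0,0,0,-0.5,0,6,0],[0,0,0,0,0,0,0],[0,0,0,0,0,0,0]])

```text
t: 7.43
position: [0.4841, -0.0383, 0.0893]
tcp_rot: [0.001, 0.996, 0.085, 0.0]
ft_force: [0.5, 0.5, -0.4]
width: 0.0003
```

send_rows(plan=[[0,0,0,0,0,1,0],[0,0,0,0,0,0,0]])

```text
t: 7.6
position: [0.4832, -0.037, 0.0877]
tcp_rot: [0.001, 0.996, 0.086, -0.001]
ft_force: [-0.0, 0.2, -0.5]
width: 0.0006
```

send_rows(plan=[[0,0,0,0.2,1,0.8,0]])

```text
t: 7.68
position: [0.4833, -0.0374, 0.0868]
tcp_rot: [0.001, 0.996, 0.086, -0.001]
ft_force: [-0.5, 0.0, -0.1]
width: 0.0008
```

send_rows(plan=[[0,0,0,0,0.5,0.4,0]])

```text
t: 7.77
position: [0.4833, -0.0377, 0.0863]
tcp_rot: [0.001, 0.996, 0.086, -0.001]
ft_force: [-0.2, 1.6, 2.3]
width: 0.0001
```

send_rows(plan=[[0,0,0,0,0,0.4,0]])

```text
t: 7.85
position: [0.4833, -0.0377, 0.086]
tcp_rot: [0.001, 0.996, 0.086, -0.001]
ft_force: [-1.3, -1.1, 2.6]
width: 0.0004
```

Key 3 is raised. On to key 4.

send_rows(plan=[[0,0,0,0,0,-7,0],[0,0,0,0,0,-7,0],[0,0,0,0.5,31,0,0],[0,0,0,0.5,31,0,0],[0,0,0,0,0,0,0],[0,0,0,0,0,0,0]])

```text
t: 8.35
position: [0.4962, -0.1001, 0.1039]
tcp_rot: [0.001, 0.996, 0.087, 0.0]
ft_force: [0.0, 0.0, 0.0]
width: 0.0002
```

```bash
python3 st.py
```

```text
8.35 [ 0.4962 -0.1001  0.1039] [0.02 0.01 0.03] rotvec of M^T*down [[0.985, 0.174, 0.001], [0.174, -0.985, -0.003], [0.0, 0.003, -1.0]]
tip [ 0.4962 -0.1002  0.0819]
[  -1.3 -186.4   17.3]
[  -1.5 -124.4   17.5]
[ -1.7 -62.4  17.7]
[-1.9 -0.4 17.9]
fix rot (tool) [ 0.0029 -0.0001  0.0028]
```

send_rows(plan=[[0,0,0,-0.7,0.5,7,0],[0,0,0,0,0.5,7,0],[0,0,0,0,0,0,0],[0,0,0,0,0,0,0]])

```text
t: 8.68
position: [0.495, -0.0996, 0.0893]
tcp_rot: [0.001, 0.996, 0.087, 0.0]
ft_force: [-0.5, 1.2, 0.2]
width: 0.0004
```

send_rows(plan=[[0,0,0,0,0.5,1,0],[0,0,0,0,0,0,0]])

```text
t: 8.85
position: [0.4941, -0.0987, 0.0877]
tcp_rot: [0.001, 0.996, 0.088, -0.001]
ft_force: [0.1, 0.8, 0.5]
width: 0.0008
```

send_rows(plan=[[0,0,0,0,0.5,0.8,0]])

```text
t: 8.93
position: [0.494, -0.0988, 0.0868]
tcp_rot: [0.001, 0.996, 0.088, -0.001]
ft_force: [-0.1, -0.6, 0.3]
width: 0.0002
```

send_rows(plan=[[0,0,0,0,0,0.4,0]])

```text
t: 9.02
position: [0.494, -0.0987, 0.0863]
tcp_rot: [0.001, 0.996, 0.088, -0.001]
ft_force: [-1.6, -1.7, 3.2]
width: 0.0008
```

send_rows(plan=[[0,0,0,0,0,0.4,0]])

```text
t: 9.1
position: [0.494, -0.0987, 0.0861]
tcp_rot: [0.001, 0.996, 0.089, -0.001]
ft_force: [-0.8, -0.7, 2.5]
width: 0.0006
```

Key 4 is raised too. Back to key 2, 124 mm away along tool −y.

send_rows(plan=[[0,0,0,0,0,-7,0],[0,0,0,0,0,-7,0],[0,0,0,-0.3,-31,0,0],[0,0,0,-0.3,-31,0,0],[0,0,0,-0.3,-31,0,0],[0,0,0,-0.3,-28,0,0],[0,0,0,0,0,0,0],[0,0,0,0,0,0,0]])

```text
t: 9.77
position: [0.4748, 0.0226, 0.1055]
tcp_rot: [0.002, 0.996, 0.086, 0.003]
ft_force: [0.5, 0.0, 0.3]
width: 0.0004
```

```bash
python3 st.py
```

```text
9.7667 [0.4748 0.0226 0.1055] [0.51 0.05 0.32] rotvec of M^T*down [[0.985, 0.172, 0.007], [0.172, -0.985, -0.003], [0.006, 0.004, -1.0]]
tip [0.475  0.0226 0.0835]
[ -2.  -61.8  19.2]
[-2.1  0.2 19.5]
[-2.1 62.1 19.7]
[ -2.2 124.1  20. ]
fix rot (tool) [ 0.0041 -0.0065  0.0011]
```

send_rows(plan=[[0,-0.006,0,-1,0,7,0],[0,0,0,0,0,7,0],[0,0,0,0,0,5,0],[0,0,0,0,0,0,0],[0,0,0,0,0,0,0]])

```text
t: 10.18
position: [0.4758, 0.0194, 0.0855]
tcp_rot: [0.003, 0.996, 0.085, 0.001]
ft_force: [0.1, -0.3, -0.8]
width: 0.0008
```

send_rows(plan=[[0,0,0,0,0,2,0],[0,0,0,0,0,2,0]])

```text
t: 10.35
position: [0.476, 0.0184, 0.081]
tcp_rot: [0.002, 0.996, 0.084, 0.001]
ft_force: [-0.9, 2.7, 4.3]
width: 0.0004
```

send_rows(plan=[[0,0,0,0,0,1,0],[0,0,0,0,0,1,0]])

```text
t: 10.52
position: [0.476, 0.0185, 0.079]
tcp_rot: [0.002, 0.996, 0.084, 0.001]
ft_force: [-0.5, 1.4, 4.8]
width: 0.0004
```

send_rows(plan=[[0,0,0,0,0,1,0],[0,0,0,0,0,1,0]])

```text
t: 10.68
position: [0.476, 0.0184, 0.0772]
tcp_rot: [0.002, 0.996, 0.084, 0.001]
ft_force: [-2.5, 1.3, 5.0]
width: 0.0004
```

send_rows(plan=[[0,0,0,0,0,0.6,0]])

```text
t: 10.77
position: [0.476, 0.0185, 0.0768]
tcp_rot: [0.002, 0.996, 0.084, 0.001]
ft_force: [-1.4, 0.0, 5.4]
width: 0.0007
```

send_rows(plan=[[0,0,0,0,0,0.6,0]])

```text
t: 10.85
position: [0.476, 0.0185, 0.0766]
tcp_rot: [0.002, 0.996, 0.084, 0.001]
ft_force: [-2.8, 2.0, 15.0]
width: 0.0007
```

The force rose to 15 N at tip height about 54.5 mm, so the key is at its stop. Release straight up, then back off to look.

send_rows(plan=[[0,0,0,0,0,-6,0],[0,0,0,0,0,-8,0],[0,0,0,0,0,-15,0],[0,0,0,0,0,-30,0],[0,0,0,-10,0,-30,0],[0,0,0,-25,0,-30,0],[0,0,0,-25,0,-20,0],[0,0,0,0,0,0,0],[0,0,0,0,0,0,0]])

```text
t: 11.6
position: [0.4157, 0.0077, 0.2234]
tcp_rot: [0.004, 0.996, 0.085, 0.003]
ft_force: [0.4, -0.5, -0.2]
width: 0.0005
```

Run:
```python
from h import *
print(read_state()["ft_force"])
im,d=grab_frame("side");b=im[190:370,190:430,::-1]
cv2.imwrite("pics/s2.png",cv2.resize(b,(800,600),interpolation=cv2.INTER_CUBIC))
p=camera_params("side");A=mat(p["attitude"]);d0=np.load("side_d.npy")
K=np.array([[.4625,.0831],[.4731,.0220],[.4837,-.0390],[.4943,-.1001]])
for D in(d0,d):
  v,u=np.mgrid[0:480,0:640];P=np.stack([(u-p["cx"])/p["fx"]*D,(v-p["cy"])/p["fy"]*D,D],-1)@A.T+p["origin"]
  for k in K:
    m=(np.hypot(P[...,0]-k[0],P[...,1]-k[1])<.010)&(D>0)&(P[...,2]>.03)&(P[...,2]<.1);print(m.sum(),np.median(P[m][:,2]).round(4))
```

```text
[ 0.41669593 -0.50301341 -0.18950146]
63 0.0656
57 0.0611
43 0.0659
46 0.0661
62 0.0659
58 0.0659
48 0.0656
42 0.0658
```

View pics/s2.png

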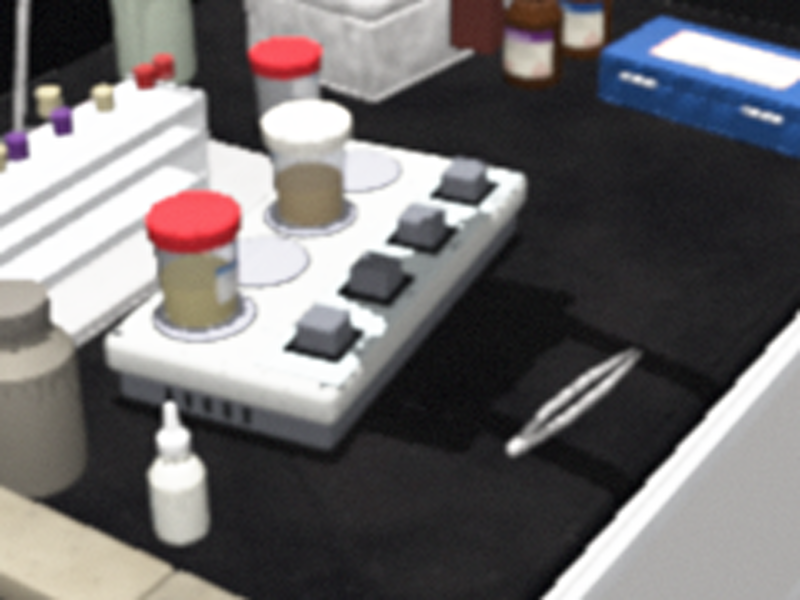

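All four keys now stand at the same height (key 2 went from 61.1 to 65.9 mm by depth, matching the others). The cups and bottles haven't moved, and the arm is clear.

```bash
python3 -c "
from plant import *
print(finish_job())"
```

```text
the job is handed in; nothing more can be done
None
```

The latched key was the second from the left. I pressed it home, it sprang up, and all four keys now stand up; the job is handed in.

- **Taps, left to right:** keys 1, 3 and 4 met the fingertips at the raised height of 64 mm with about 2.3–3.2 N. Key 2 gave no contact there and was felt only at about 59.5 mm, where one touch reached about 4.2 N.
- **Press:** I pressed key 2 until the force jumped to 15 N at about 54.5 mm, its stop, then let go. The fingers had drifted about 4 mm off centre by then, but they stayed on the cap.
- **Raised keys:** the taps pushed them down by half a millimetre at most.
- **Last checks:** the side camera's depth reads 65.6–65.9 mm at all four keys. That is about 2 mm above the stated 64 mm, as it was for the raised keys before I started. Key 2 read 61.1 mm before the press.
- **Surroundings:** the cups, bottles and other things in view have not moved. The arm was clear with no contact force, and the job took about 12 s. No check failed or disagreed.

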